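# Clear up after cupping: glass to the tray, forceps to the kidney dish

## Robot

A 7-joint arm with a two-finger parallel gripper is mounted at the origin on the work surface. World frame = base frame: x ahead of the robot, y to its left, z up, the work surface at z = 0. Lengths are in m, angles in rad, forces in N, time in s.
With the tool pointing down it reaches from about 0.425 to 0.875 m from the base axis. Payload 4.7 kg.
Tool frame: the origin (TCP) lies on the centre line of the jaws, within the pads' length; the fingertips stand 14 mm ahead of it and the grasp point (between the pads) lies 5 mm behind it; z points along the fingers, y is the direction in which the jaws open and shut (so a half turn about z gives the same grasp; the last joint's range is limited). The gripper opens to 87 mm and grips with 3 to 60 N. Pads are 19 mm wide; open, the fingers measure 117 mm over their backs; the gripper's body (75 mm by 190 mm) begins 51 mm behind the grasp point.
Start: joints at [-1.331, 0.321, -0.07, 1.45, 0.023, 1.371, -0.057], TCP at [0.146, 0.634, 0.237] pointing down, gripper open.
Joint ranges: [-2.86, 2.86], [-0.3, 2.09], [-1.38, 1.24], [0.06, 2.45], [-1.56, 4.7], [0.09, 2.05], [-2.69, 2.69]. Speed limits (rad/s): [2.57, 2.57, 3.14, 3.14, 3.14, 3.14, 3.14].

## Interface

Orientations are given as a rotation vector (axis times angle).
In Python, from bench import ctrl gives the robot as it stands. The module is installed in compiled form; this text tells all that it offers.
- The arm moves only by the tool step_arm, never from a script. Its argument "plan" is a list of rows, each a list of 3 entries, a list of its own where there are three numbers: the turn, a rotation vector about the tool's x, y, z in rad, then the shift along the tool's x, y, z in m, then the closure in counts, from 0 (fully open) to 255 (shut). In form: [[[rx, ry, rz], [x, y, z], hand], ...]. A call has exactly 10 rows; each row is the pose to reach, as a shift and turn from the pose commanded when the call began, along the tool's axes at that moment; what a row does not reach only later rows make up. A row lasts 1/8 s, in which the tool goes at most 62.5 mm and 10.7 degrees, less where a joint would pass 70% of its speed; a pose out of reach is approached as far as the arm can. A call with a gripper value outside its range is refused whole. The fingers move at their own pace and stop on an object; "squeeze" is the grip in N (left out, the last holds). Time passes only in rows, so rows that repeat a pose let the fingers close, or fill a call up. It gives the time, the measured TCP pose, the force and the opening at its end, in the units of the state.
- ctrl.get_state(): the state, without advancing time (a new reading comes with each control period).
- ctrl.get_image(name): name is "scene" or "top" or "wrist"; returns the picture (400x640x3 uint8, red, green, blue); there is no depth.
- ctrl.calibration(name): a dict with "fov_y" (degrees; the focal length in pixels is half the picture's height over the tangent of half this angle, whatever the lens; pixels are square), "cx", "cy" (the principal point, pixels), "rvec" (rotation vector, rad) and "tvec" (3), from world to camera coordinates, as OpenCV has them. Camera axes: x right, y down, z forward; pixel columns grow to the right and rows downward; lengths in m; the calibration is good to about 2 mm. The wrist camera is an equidistant fisheye: a pixel r from the principal point sees the ray r / f radians off the axis. A picture is of the moment at which its call begins: read the wrist's pose just before it. calibration takes no time and is no camera call; for the wrist camera it gives the pose at the moment of the call.
- ctrl.close_job(): hands the job in, once; it reports no verdict.
Trained networks look in the newest picture that a camera, given by its name, has taken for a name from the list of things; names that differ only in an ending like _2 or _b are one class to them, and where a whole thing is asked for, a point or a joint stands for the part that bears it (a point fixed in the world has none). Each returns a list of dicts, best first, with "score" (0 to 1); they miss things now and then, are a little off and sometimes report something else, mostly with a low value. They report only what shows in the picture. A call takes as long as a camera call. They do not tell look-alikes from the thing itself.
- ctrl.cut_out(camera, label): "pixels" (400x640 bool, what is visible of it) and "rect" ([left, top, width, height] in pixels, round what is visible of it).
The state is a dict: "time": time; "joint_positions": joint angles; "qd": joint speeds; "joint_torque": joint torques, N m; "position": TCP position; "tool_rot": TCP orientation; "ft_force": force on the tool from outside, world axes, zero at the start; "torque": the same for the moment, N m; "grip_width": opening from 0.0 (shut) to 1.0 (fully open).
Only numpy, scipy, OpenCV 4.12 (cv2) and the standard library are available. Lean on these libraries where they do the work, as an engineer would, in place of code of your own. Each camera call takes 0.05 s, during which the arm holds its last target.

## Task

The treatment is over, so sort the used things off the middle of the desk, each to its kind: stand the two used glass cups mouth down on the floor of the steel tray, beside the cups already standing there, and lay the artery forceps inside the kidney dish with the scissors, down in it and not propped on its rim. Put each thing down gently rather than dropping it. Leave the amber vial, the thermometer and the cups already in the tray where they are, and the scissors in the dish.

Things in the scene. Friction and masses are not known exactly. Their poses are not given: they have to be found in the camera images.
- cup_a: One of the two used cups on the desk, a fire cup of clear glass standing mouth down: 64 mm high, rolled rim 50 mm across at the bottom, waist 45 mm across at 12 mm, widest (54 mm) from 27 to 36 mm above the rim, then a dome closing to 18 mm at the top; about 100 g. Origin: centre of the mouth, on the surface it stands on; z points up to the dome
- cup_b: The other used cup on the desk, the same fire cup of clear glass standing mouth down with the same sizes and origin
- scissors: Steel dressing scissors with two finger rings, shut, already lying flat in the kidney dish along its hollow side, rings towards the dish's -x end; to stay in the dish. They are stiff, 130 x 59 (over the rings) x 7 mm, about 45 g. Origin: underside of the joint block in its middle, near the balance point; block 34 (x) x 13 (y) x 7 mm. x points to the tip, z up
- scissors_tip (a point): Tip of the scissors' blades, 3 mm above their underside, 67 mm from the origin
- scissors_rings (a point): Outer end of the scissors' finger rings, 3 mm above their underside, 63 mm from the origin
- forceps: Used steel artery forceps (clamp with finger rings, ratchet and narrow jaws), locked shut, lying flat on the desk, length within 0.35 rad of world y at the start: stiff, 130 x 59 (over the rings) x 7 mm, about 45 g. Origin: underside of the joint block in its middle, near the balance point; block 34 (x) x 13 (y) x 7 mm: grip it across y. x points to the tip, z up
- forceps_tip (a point): Tip of the forceps' jaws, 3 mm above their underside, 57 mm from the origin
- forceps_rings (a point): Outer end of the forceps' finger rings, 3 mm above their underside, 73 mm from the origin
- tray: Open rectangular stainless steel tray, fixed: 300 mm along x, 190 mm along y, 45 mm high, walls and floor 3 mm (floor 3 mm above the desk). Origin: centre of its underside; x points roughly away from the robot. Two cups already stand side by side in its far (+x) end; the near 190 mm is free. It is at the robot's left or right, the kidney dish on the other side
- dish: Open stainless steel kidney dish, fixed: 260 mm along x, 147 mm over all along y, 42 mm high, walls and floor 3 mm (floor 3 mm above the desk), 127 mm wide inside. A bent oval: in its middle the bulging wall is at y = +73 mm, the hollow wall at y = -57 mm. Origin: centre of its underside. Forceps lie flat only along its x, which points roughly away from the robot; the bulging half (+y) is free
- done_a: A cup already standing mouth down in the far end of the tray, like cup_a in shape, size and origin; to be left standing where it is
- done_b: The other cup already standing mouth down in the far end of the tray, like cup_a; to be left standing where it is
- vial: Amber glass vial with a metal cap, 30 mm across, 55 mm high, standing among the used things; to be left. Origin: centre of its underside
- thermometer: White plastic stick thermometer, 126 mm long along its x, 20 mm wide, 11 mm thick, lying among the used things; to be left. Origin: centre of its underside
Things that resemble listed ones, but are neither listed nor needed, are in the scene too. Leave any blue look-alike of the cup_b alone.

How it is judged:
By the outcome, as a careful person would: the job done as asked, in the order asked, and still so for the second after the job is handed in, with the robot touching nothing.
It also fails if it takes over 70 s, if anything falls off the work surface, if the arm or the gripper's body presses on something with over 40 N, if the wrist force passes 120 N, or if a joint passes its speed limit or range.

## Working session

There is one attempt and no reset: what is moved stays moved. The work goes in short steps, Python scripts to look and compute and a tool call to move; the robot and the scene stay as the last step left them, time stands still between calls to the robot, and variables do not carry over. Pictures are saved under pics/ and viewed, and the job is handed in when it is done.

Besides the shell and the picture viewer there is one more tool, called by a JSON object that holds its "op" and its "data", one argument or row to a line. step_arm: Moves the arm, as the interface text tells. Its arguments: {"type":"object","properties":{"plan":{"type":"array"},"squeeze":{"type":"number"}},"required":["plan"]}

```bash
mkdir -p pics
python3 - <<'E'
from bench import ctrl
import cv2
s=ctrl.get_state();print({k:(v if not hasattr(v,'round') else v) for k,v in s.items()})
for n in("top","scene"):
    im=ctrl.get_image(n);cv2.imwrite(f"pics/{n}0.png",im[:,:,::-1]);print(n,ctrl.calibration(n))
E
```

```text
{'time': 0.0, 'joint_positions': array([-1.33087359,  0.32182198, -0.07008161,  1.45169588,  0.02263374,
        1.37078657, -0.05690357]), 'qd': array([-0.00049156, -0.00193895, -0.00035171,  0.00042145,  0.0007414 ,
       -0.0018408 , -0.00114825]), 'joint_torque': array([-5.38827971e-04, -4.91289425e+01, -4.04417356e-01, -3.12528098e+01,
       -6.39041117e-02,  4.39449248e-02,  1.57322074e-04]), 'position': array([0.14548189, 0.63296298, 0.23545165]), 'tool_rot': array([-3.53909881e-01, -3.12150833e+00,  3.02073555e-03]), 'ft_force': array([0.58169097, 0.18350696, 0.04746771]), 'torque': array([0.00997366, 0.0288456 , 0.04229743]), 'grip_width': 1.0034537021442096}
top {'fov_y': 46.66463089287744, 'cx': 325.4483956395886, 'cy': 196.36132829308733, 'rvec': array([ 2.16894825, -2.05246967,  0.20933743]), 'tvec': array([-0.0279151 ,  0.57574222,  1.14512601])}
scene {'fov_y': 45.197785188768975, 'cx': 318.50489166151624, 'cy': 201.42998259285244, 'rvec': array([ 1.37810567,  1.92465623, -1.02308665]), 'tvec': array([ 0.20238648, -0.26434533,  1.58365489])}
```

View pics/top0.png

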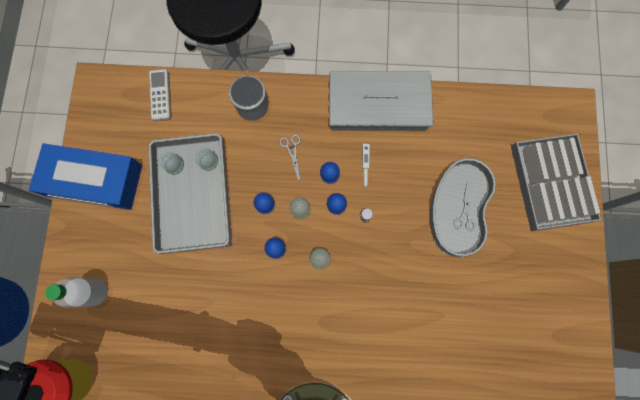

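View pics/scene0.png

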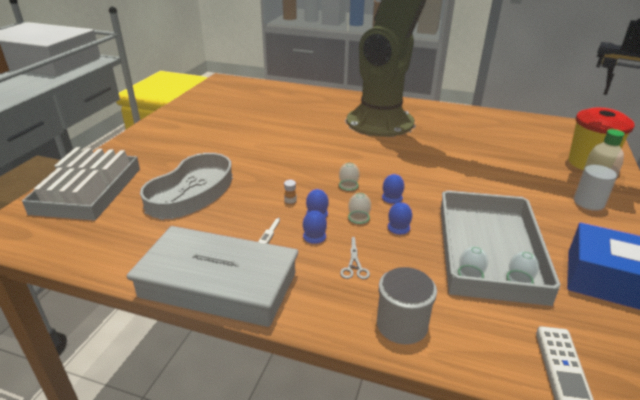

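```bash
cat > h.py <<'E'
from bench import ctrl
import cv2, numpy as np
from scipy.spatial.transform import Rotation as R
def cam(n):
    c=ctrl.calibration(n); f=200/np.tan(np.radians(c['fov_y'])/2)
    return c,f,R.from_rotvec(c['rvec']).as_matrix(),np.array(c['tvec'])
def proj(n,P):
    c,f,Rm,t=cam(n); q=np.atleast_2d(P)@Rm.T+t
    if n=='wrist':
        r=np.hypot(q[:,0],q[:,1])+1e-12; th=np.arctan2(r,q[:,2])
        return np.c_[c['cx']+f*th*q[:,0]/r, c['cy']+f*th*q[:,1]/r]
    return np.c_[c['cx']+f*q[:,0]/q[:,2], c['cy']+f*q[:,1]/q[:,2]]
def back(n,uv,z):
    c,f,Rm,t=cam(n); uv=np.atleast_2d(uv).astype(float)
    d=np.c_[uv[:,0]-c['cx'],uv[:,1]-c['cy']]/f
    if n=='wrist':
        th=np.hypot(d[:,0],d[:,1])+1e-12
        v=np.c_[d*(np.sin(th)/th)[:,None],np.cos(th)]
    else: v=np.c_[d,np.ones(len(d))]
    w=v@Rm; o=-Rm.T@t
    return o+w*((z-o[2])/w[:,2])[:,None]
prof=np.array([[0,25],[4,25],[12,22.5],[27,27],[36,27],[48,23],[58,15],[64,9]])/1000
a=np.linspace(0,2*np.pi,40)
CUP=np.concatenate([np.c_[r*np.cos(a),r*np.sin(a),0*a+z] for z,r in prof])
def cuphull(n,x,y,z): return cv2.convexHull(proj(n,CUP+[x,y,z]).astype(np.float32))
E
python3 - <<'E'
from h import *
for n in("top","scene"):
    ctrl.get_image(n)
    for l in("cup_a","forceps","scissors","tray","dish","vial","thermometer"):
        for d in ctrl.cut_out(n,l):
            m=d['pixels'];ys,xs=np.nonzero(m)
            c=(xs.mean(),ys.mean())
            z={'cup_a':.032,'vial':.03,'tray':.03,'dish':.03}.get(l,.003)
            print(n,l,round(d['score'],2),d['rect'],np.round(c,1),m.sum(),np.round(back(n,c,z)[0],3))
            np.save(f"pics/{n}_{l}_{int(c[0])}_{int(c[1])}.npy",m)
print(ctrl.get_state()['time'])
E
```

```text
top cup_a 0.76 [263.6, 236.1, 22.8, 24.2] [274.9 247.6] 340 [0.439 0.128 0.032]
top cup_a 0.74 [326.8, 192.9, 16.8, 23.5] [336.2 203.1] 338 [ 0.565 -0.025  0.032]
top cup_a 0.73 [249.5, 193.4, 27.4, 23.2] [263.5 203.1] 349 [0.555 0.167 0.032]
top cup_a 0.69 [316.5, 161.9, 21.4, 22.6] [329.7 172. ] 347 [ 0.649 -0.004  0.032]
top cup_a 0.6 [461.3, 184.0, 12.5, 47.4] [466.6 206.6] 262 [ 0.575 -0.37   0.032]
top cup_a 0.55 [312.1, 248.2, 17.5, 19.4] [319.6 258.1] 354 [0.418 0.01  0.032]
top scissors 0.89 [455.9, 183.6, 19.8, 50.3] [464.9 210.6] 385 [ 0.569 -0.374  0.003]
top tray 0.85 [147.8, 135.3, 84.4, 119.5] [188.8 197. ] 7998 [0.561 0.367 0.03 ]
top tray 0.27 [359.6, 206.3, 12.2, 17.9] [365.8 215.2] 132 [ 0.538 -0.105  0.03 ]
top dish 0.7 [430.3, 159.0, 67.3, 99.8] [461.3 207.4] 4532 [ 0.572 -0.356  0.03 ]
top vial 0.5 [359.6, 209.6, 9.5, 9.8] [365.9 215.4] 108 [ 0.537 -0.105  0.03 ]
top thermometer 0.71 [361.2, 143.3, 7.6, 42.3] [365.6 161.7] 234 [ 0.692 -0.101  0.003]
scene cup_a 0.94 [304.8, 189.7, 24.3, 26.1] [317.3 201.5] 463 [ 0.564 -0.027  0.032]
scene cup_a 0.94 [302.0, 209.
[... 628 characters left out ...]
103  0.003]
scene scissors 0.74 [165.8, 177.9, 40.8, 22.4] [186.  187.1] 272 [ 0.571 -0.379  0.003]
scene scissors 0.47 [259.8, 221.5, 19.9, 22.0] [268.8 232.8] 175 [ 0.678 -0.103  0.003]
scene tray 0.81 [443.4, 190.7, 118.2, 116.3] [495.2 246.7] 9432 [0.6   0.374 0.03 ]
scene tray 0.69 [165.9, 176.9, 40.8, 24.2] [186.4 187.6] 310 [ 0.609 -0.351  0.03 ]
scene dish 0.78 [140.9, 154.5, 91.3, 62.3] [187.8 186.2] 3790 [ 0.602 -0.351  0.03 ]
scene dish 0.16 [455.4, 244.5, 31.9, 33.6] [472.7 262.6] 755 [0.667 0.333 0.03 ]
scene vial 0.68 [284.0, 178.8, 13.3, 28.1] [289.9 191.9] 286 [ 0.544 -0.104  0.03 ]
scene thermometer 0.71 [256.2, 218.0, 24.4, 26.5] [269.  232.2] 205 [ 0.676 -0.103  0.003]
0.9
```

Run:
```python
from h import *
a=cv2.imread("pics/top0.png")[120:280,235:395]; b=cv2.imread("pics/scene0.png")[150:290,250:410]
cv2.imwrite("pics/z1.png",np.hstack([cv2.resize(a,(400,400),interpolation=cv2.INTER_CUBIC),cv2.resize(b,(400,350),interpolation=cv2.INTER_CUBIC)[:350].copy() if 0 else cv2.resize(b,(400,400),interpolation=cv2.INTER_CUBIC)]))
import glob
from scipy.optimize import minimize
# fit joint
def cen(n,x,y,z):
    h=cuphull(n,x,y,z)[:,0]; M=cv2.moments(h); return np.array([M['m10'],M['m01']])/M['m00']
obs={'near':{'top':(319.6,258.1),'scene':(348.9,176.6)},'mid':{'top':(299.5,208),'scene':(359.1,208.3)},
'b1':{'top':(274.9,247.6),'scene':(392.7,188.3)},'b2':{'top':(336.2,203.1),'scene':(317.3,201.5)},'b3':{'top':(263.5,203.1),'scene':(399.5,218.2)},'b4':{'top':(329.7,172),'scene':(314.2,227.1)}}
for k,o in obs.items():
    for ns in(('top',),('scene',),('top','scene')):
        f=lambda p:sum(np.sum((cen(n,p[0],p[1],0)-o[n])**2) for n in ns)
        r=minimize(f,[.5,.05],method='Nelder-Mead',options=dict(xatol=1e-5,fatol=1e-6)); print(k,ns,r.x.round(4),round(r.fun,2))
```

```text
near ('top',) [0.4185 0.0103] 0.0
near ('scene',) [0.4191 0.0096] 0.0
near ('top', 'scene') [0.4186 0.0099] 0.05
mid ('top',) [0.5478 0.0712] 0.0
mid ('scene',) [0.5493 0.0705] 0.0
mid ('top', 'scene') [0.5483 0.0708] 0.16
b1 ('top',) [0.4394 0.128 ] 0.0
b1 ('scene',) [0.4377 0.1273] 0.0
b1 ('top', 'scene') [0.439  0.1277] 0.13
b2 ('top',) [ 0.5664 -0.0253] 0.0
b2 ('scene',) [ 0.5544 -0.0303] 0.0
b2 ('top', 'scene') [ 0.5629 -0.027 ] 6.78
b3 ('top',) [0.556  0.1679] 0.0
b3 ('scene',) [0.5575 0.1667] 0.0
b3 ('top', 'scene') [0.5565 0.1672] 0.23
b4 ('top',) [ 0.6512 -0.0035] 0.0
b4 ('scene',) [ 0.652  -0.0045] 0.0
b4 ('top', 'scene') [ 0.6516 -0.0041] 0.13
```

View pics/z1.png

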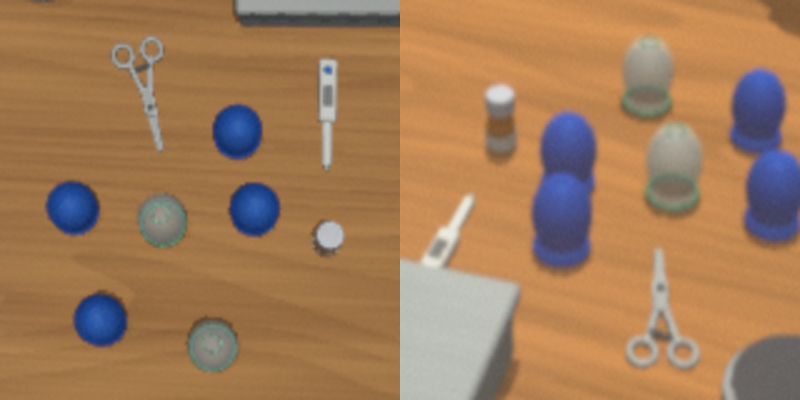

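Run:
```python
from h import *
t=cv2.imread("pics/top0.png");s=cv2.imread("pics/scene0.png")
z=lambda im,x,y,w,h:cv2.resize(im[y:y+h,x:x+w],(400,290),interpolation=cv2.INTER_CUBIC)
cv2.imwrite("pics/z2.png",np.vstack([np.hstack([z(t,270,125,80,58),z(t,340,70,80,58)]),np.hstack([z(t,420,150,120,87*1),z(s,130,140,120,87)])]))
m=[np.array(p) for p in((289,140),(294.5,162),(298.5,180))]
print(back('top',m,.004).round(3))
```

```text
[[0.742 0.115 0.004]
 [0.68  0.095 0.004]
 [0.629 0.081 0.004]]
```

View pics/z2.png

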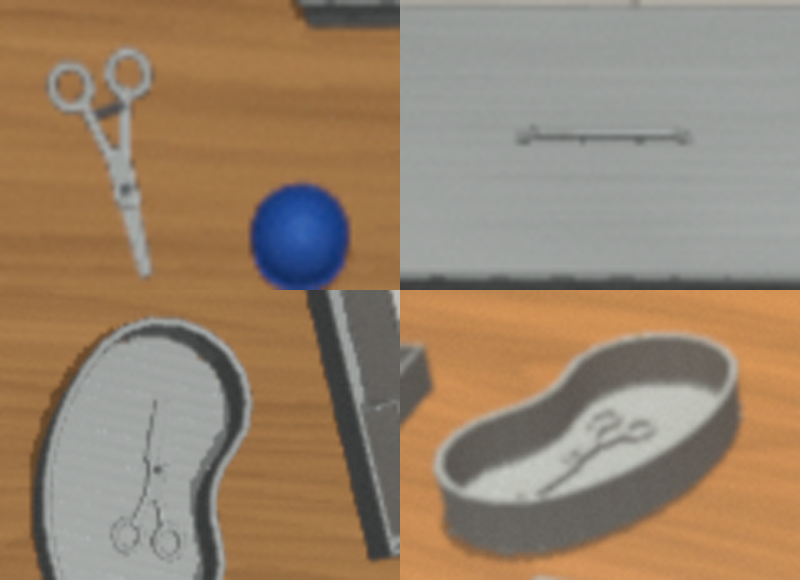

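Run:
```python
from h import *
import glob
from scipy.optimize import minimize
mt=np.load(glob.glob("pics/top_tray_18*.npy")[0]);ms=np.load(glob.glob("pics/scene_tray_49*.npy")[0])
B=np.array([[sx*.15,sy*.095,z] for sx in(-1,1) for sy in(-1,1) for z in(0,.045)])
def sil(n,p):
    c,s=np.cos(p[2]),np.sin(p[2]); Q=B@np.array([[c,-s,0],[s,c,0],[0,0,1]]).T+[p[0],p[1],0]
    h=cv2.convexHull(proj(n,Q).astype(np.float32))
    m=np.zeros((400,640),np.uint8); cv2.fillConvexPoly(m,np.round(h*16).astype(np.int32),1,shift=4); return m>0
def f(p): 
    return sum(1-(sil(n,p)&m).sum()/(sil(n,p)|m).sum() for n,m in(('top',mt),('scene',ms)))
r=minimize(f,[.57,.37,.05],method='Nelder-Mead',options=dict(initial_simplex=[[.57,.37,.05],[.59,.37,.05],[.57,.39,.05],[.57,.37,-.1]],maxiter=150))
print(r.x,r.fun)
im=cv2.imread("pics/top0.png")
c,_=cv2.findContours(sil('top',r.x).astype(np.uint8),0,1);cv2.drawContours(im,c,-1,(0,0,255),1)
t=im[110:270,130:250]
# dish rim: back-project mask outline
md=np.load(glob.glob("pics/top_dish_46*.npy")[0]).astype(np.uint8)
c,_=cv2.findContours(md,0,1);c=max(c,key=cv2.contourArea);cv2.drawContours(im,[c],-1,(0,0,255),1)
d=im[140:270,410:520]
cv2.imwrite("pics/z3.png",np.hstack([cv2.resize(t,(400,533)),cv2.resize(d,(400,533))]))
P=back('top',c[:,0],.042)[:,:2].astype(np.float32)
print(cv2.minAreaRect(P)); print(P.min(0),P.max(0))
for k in("top",):
    for uv in((172,163),(206,159)):
        g=lambda p:np.sum((cv2.convexHull(proj('top',CUP+[p[0],p[1],.003]).astype(np.float32))[:,0].mean(0)-uv)**2)
        print(uv,minimize(g,[.65,.35],method='Nelder-Mead').x.round(3))
```

```text
[0.5734507  0.3686465  0.17151752] 0.26220806430228627
((0.5748669505119324, -0.35204869508743286), (0.15642398595809937, 0.2675541937351227), 79.86603546142578)
[ 0.44050628 -0.43990126] [ 0.70570713 -0.27111042]
(172, 163) [0.652 0.424]
(206, 159) [0.668 0.333]
```

View pics/z3.png

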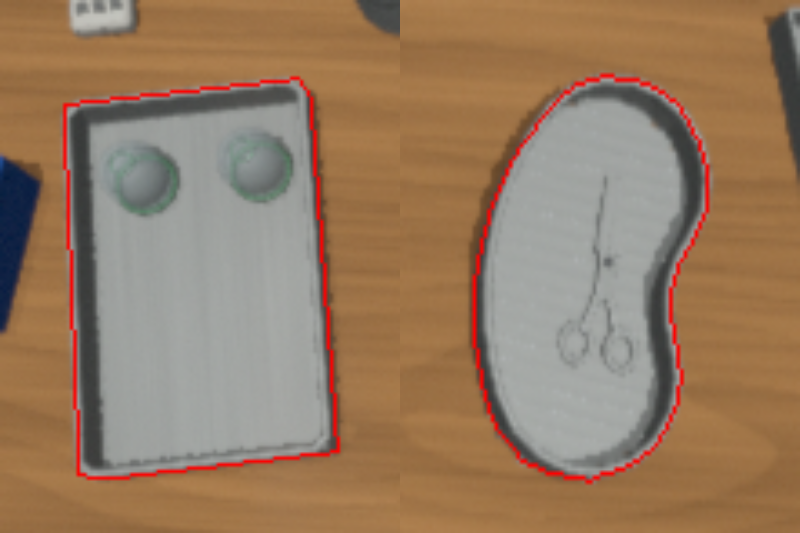

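```bash
cat >> h.py <<'E'
def plan(wps):
    """wps: list of (x,y,z,yaw_deg of tool y); relative to measured pose; prints rotvec & shift"""
    s=ctrl.get_state(); p=s['position']; T=R.from_rotvec(s['tool_rot']).as_matrix()
    print('t',round(s['time'],2),'pos',p.round(4),'yaw',np.degrees(np.arctan2(T[1,1],T[0,1])).round(1),'tilt',np.degrees(np.arccos(-T[2,2])).round(2),'F',s['ft_force'].round(1),'w',round(s['grip_width'],3),'q',s['joint_positions'].round(2))
    for x,y,z,yaw in wps:
        a=np.radians(yaw); yv=np.array([np.cos(a),np.sin(a),0]); zv=np.array([0,0,-1.]); G=np.c_[np.cross(yv,zv),yv,zv]
        print((T.T@(np.array([x,y,z])-p)).round(4), R.from_matrix(T.T@G).as_rotvec().round(3))
E
python3 -c "
from h import *
plan([(.5485,.0708,.2,7)])"
```

```text
t 0.9 pos [0.1455 0.6335 0.2366] yaw 77.1 tilt 0.01 F [-0.1  0.6 -0.1] w 0.997 q [-1.33  0.32 -0.07  1.45  0.02  1.37 -0.06]
[-0.5187 -0.4583  0.0366] [ 0.    -0.     1.223]
```

{"op": "step_arm", "data": {
  "plan": [
    [[0,0,0.1],[-0.03,-0.026,0.003],0],
    [[0,0,0.2],[-0.07,-0.062,0.006],0],
    [[0,0,0.32],[-0.115,-0.102,0.01],0],
    [[0,0,0.44],[-0.16,-0.142,0.014],0],
    [[0,0,0.57],[-0.205,-0.182,0.018],0],
    [[0,0,0.7],[-0.25,-0.222,0.02],0],
    [[0,0,0.83],[-0.295,-0.262,0.023],0],
    [[0,0,0.96],[-0.34,-0.302,0.026],0],
    [[0,0,1.09],[-0.385,-0.342,0.03],0],
    [[0,0,1.22],[-0.43,-0.382,0.03],0]
  ]
}}

```text
time: 2.15
position: [0.4799, 0.1633, 0.2067]
tool_rot: [-2.083, -2.352, -0.001]
ft_force: [0.5, 0.0, -0.0]
grip_width: 1.006
```

```bash
python3 -c "
from h import *
plan([(.5485,.0708,.2,7),(.5485,.0708,.1,7)])"
```

```text
t 2.15 pos [0.4799 0.1633 0.2067] yaw 6.9 tilt 0.05 F [ 0.5  0.  -0. ] w 1.006 q [-0.8   0.03  0.43  1.86 -0.01  1.26 -0.25]
[-0.1001  0.0569  0.0067] [ 0.001 -0.001 -0.001]
[-0.1002  0.0569  0.1067] [ 0.001 -0.001 -0.001]
```

{"op": "step_arm", "data": {
  "plan": [
    [[0,0,0],[-0.03,0.017,0.005],0],
    [[0,0,0],[-0.065,0.037,0.02],0],
    [[0,0,0],[-0.09,0.051,0.04],0],
    [[0,0,0],[-0.1,0.057,0.06],0],
    [[0,0,0],[-0.1,0.057,0.07],0],
    [[0,0,0],[-0.1,0.057,0.07],0],
    [[0,0,0],[-0.1,0.057,0.07],0],
    [[0,0,0],[-0.1,0.057,0.07],0],
    [[0,0,0],[-0.1,0.057,0.07],0],
    [[0,0,0],[-0.1,0.057,0.07],0]
  ]
}}

```text
time: 3.4
position: [0.5482, 0.073, 0.1368]
tool_rot: [2.078, 2.356, 0.001]
ft_force: [-1.1, 0.2, -0.1]
grip_width: 1.001
```

```bash
python3 -c "
from h import *
plan([(.5485,.0708,.026,7)])
W=cuphull('wrist',.5485,.0708,0)
T=[proj('wrist',[(.5485,.0708,0.064)]),proj('wrist',[(.4186,.0099,0.064)])]
im=ctrl.get_image('wrist')[:,:,::-1].copy()
cv2.imwrite('pics/w1raw.png',im)
cv2.polylines(im,[W.astype(np.int32)],True,(0,0,255),1)
for t in T: cv2.circle(im,tuple(int(v) for v in t[0]),3,(0,0,255),1)
cv2.imwrite('pics/w1.png',im)
"
```

```text
t 3.4 pos [0.5482 0.073  0.1368] yaw 7.2 tilt 0.04 F [-1.1  0.2 -0.1] w 1.001 q [-0.65  0.2   0.53  1.84 -0.11  1.13  0.04]
[-2.300e-03 -1.000e-04  1.108e-01] [ 0.001 -0.     0.003]
```

View pics/w1.png

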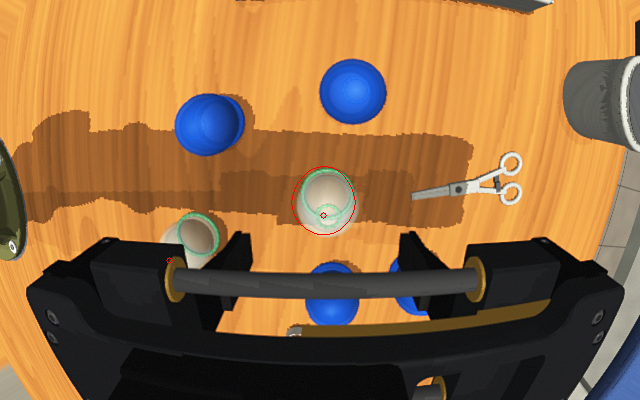

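{"op": "step_arm", "data": {
  "plan": [
    [[0,0,0],[-0.002,0.001,0.015],0],
    [[0,0,0],[-0.002,0.001,0.04],0],
    [[0,0,0],[-0.002,0.001,0.07],0],
    [[0,0,0],[-0.002,0.001,0.095],0],
    [[0,0,0],[-0.002,0.001,0.108],0],
    [[0,0,0],[-0.002,0.001,0.11],30],
    [[0,0,0],[-0.002,0.001,0.11],60],
    [[0,0,0],[-0.002,0.001,0.11],80],
    [[0,0,0],[-0.002,0.001,0.11],100],
    [[0,0,0],[-0.002,0.001,0.11],130]
  ],
  "squeeze": 12
}}

```text
time: 4.7
position: [0.5499, 0.0712, 0.0272]
tool_rot: [2.078, 2.355, 0.002]
ft_force: [-0.3, -0.1, 1.7]
grip_width: 0.609
```

```bash
python3 -c "
from h import *
plan([(.5360,.4088,.15,9.8)])
"
```

```text
t 4.7 pos [0.5499 0.0712 0.0272] yaw 7.2 tilt 0.08 F [-0.3 -0.1  1.7] w 0.609 q [-0.61  0.35  0.5   1.92 -0.21  0.92  0.12]
[ 0.3368  0.0285 -0.1227] [ 0.001 -0.    -0.046]
```

{"op": "step_arm", "data": {
  "plan": [
    [[0,0,0],[0,0,0],160],
    [[0,0,0],[0,0,-0.01],160],
    [[0,0,0],[0,0,-0.035],160],
    [[0,0,0],[0,0,-0.07],160],
    [[0,0,0],[0,0,-0.1],160],
    [[0,0,0],[0.02,0.002,-0.12],160],
    [[0,0,-0.01],[0.055,0.005,-0.123],160],
    [[0,0,-0.02],[0.1,0.01,-0.123],160],
    [[0,0,-0.03],[0.15,0.013,-0.123],160],
    [[0,0,-0.04],[0.2,0.017,-0.123],160]
  ],
  "squeeze": 15
}}

```text
time: 5.95
position: [0.5409, 0.2727, 0.1499]
tool_rot: [-2.031, -2.397, 0.0]
ft_force: [0.7, 0.5, -1.6]
grip_width: 0.606
```

```bash
python3 -c "
from h import *
plan([(.5360,.4088,.15,9.8),(.5360,.4088,.0302,9.8)])
"
```

```text
t 5.95 pos [0.5409 0.2727 0.1499] yaw 9.4 tilt 0.01 F [ 0.7  0.5 -1.6] w 0.606 q [-0.86  0.29  0.42  1.69 -0.13  1.18 -0.25]
[ 1.351e-01  1.750e-02 -1.000e-04] [-0.     0.    -0.006]
[0.1351 0.0175 0.1197] [-0.     0.    -0.006]
```

{"op": "step_arm", "data": {
  "plan": [
    [[0,0,-0.006],[0.045,0.006,0],160],
    [[0,0,-0.006],[0.09,0.012,0],160],
    [[0,0,-0.006],[0.12,0.016,0.01],160],
    [[0,0,-0.006],[0.133,0.0175,0.03],160],
    [[0,0,-0.006],[0.135,0.0175,0.05],160],
    [[0,0,-0.006],[0.135,0.0175,0.07],160],
    [[0,0,-0.006],[0.135,0.0175,0.09],160],
    [[0,0,-0.006],[0.135,0.0175,0.1],160],
    [[0,0,-0.006],[0.135,0.0175,0.1],160],
    [[0,0,-0.006],[0.135,0.0175,0.1],160]
  ]
}}

```text
time: 7.2
position: [0.5371, 0.4079, 0.0505]
tool_rot: [2.024, 2.403, 0.003]
ft_force: [1.1, -0.6, 0.5]
grip_width: 0.608
```

```bash
python3 -c "
from h import *
plan([(.5360,.4088,.0302,9.8)])
for n in('scene','wrist'):
    im=ctrl.get_image(n)[:,:,::-1].copy()
    if n=='scene': im=cv2.resize(im[160:340,400:640],(640,480))
    cv2.imwrite('pics/p1%s.png'%n,im)
"
```

```text
t 7.2 pos [0.5371 0.4079 0.0505] yaw 9.8 tilt 0.09 F [ 1.1 -0.6  0.5] w 0.608 q [-0.95  0.52  0.34  1.59 -0.19  1.06 -0.38]
[ 0.0011 -0.0009  0.0203] [ 0.001 -0.001 -0.   ]
```

View pics/p1scene.png

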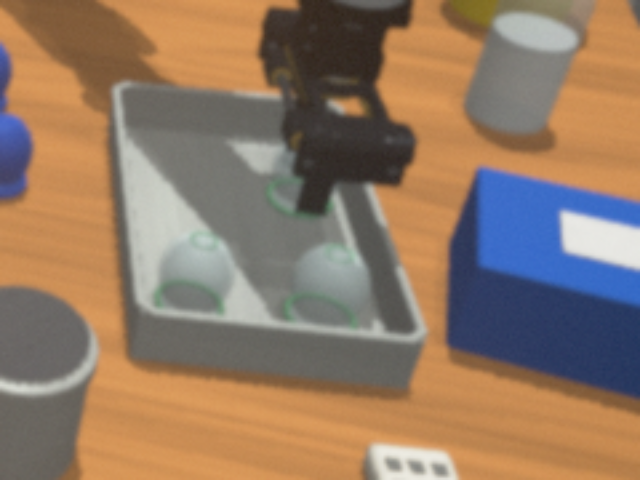

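View pics/p1wrist.png

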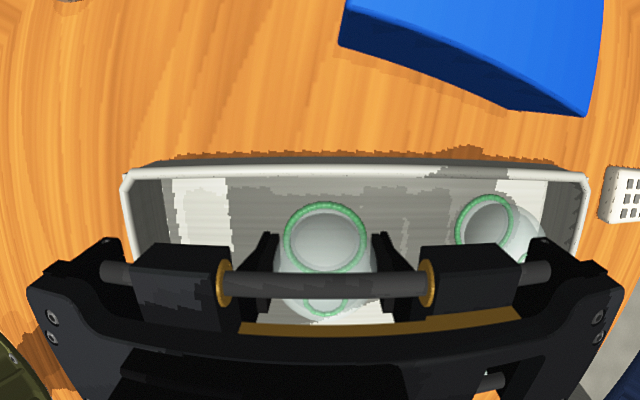

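{"op": "step_arm", "data": {
  "plan": [
    [[0,0,0],[0,0,0.005],160],
    [[0,0,0],[0,0,0.01],160],
    [[0,0,0],[0,0,0.014],160],
    [[0,0,0],[0,0,0.016],160],
    [[0,0,0],[0,0,0.017],160],
    [[0,0,0],[0,0,0.018],160],
    [[0,0,0],[0,0,0.019],160],
    [[0,0,0],[0,0,0.0195],160],
    [[0,0,0],[0,0,0.0195],160],
    [[0,0,0],[0,0,0.0195],160]
  ]
}}

```text
time: 8.55
position: [0.5364, 0.4076, 0.0303]
tool_rot: [-2.024, -2.403, -0.0]
ft_force: [-0.3, -0.8, 1.2]
grip_width: 0.61
```

{"op": "step_arm", "data": {
  "plan": [
    [[0,0,0],[0,0,0.0005],160],
    [[0,0,0],[0,0,0.001],160],
    [[0,0,0],[0,0,0.001],160],
    [[0,0,0],[0,0,0.001],95],
    [[0,0,0],[0,0,0.001],85],
    [[0,0,0],[0,0,0.001],75],
    [[0,0,0],[0,0,0.001],65],
    [[0,0,0],[0,0,0.001],55],
    [[0,0,0],[0,0,0.001],55],
    [[0,0,0],[0,0,-0.002],55]
  ]
}}

```text
time: 9.8
position: [0.5363, 0.4075, 0.0319]
tool_rot: [-2.024, -2.403, 0.001]
ft_force: [-0.0, 0.5, -0.2]
grip_width: 0.78
```

```bash
python3 -c "
from h import *
plan([(.536,.4088,.17,9.8),(.425,.0101,.17,1.4)])
"
```

```text
t 9.8 pos [0.5363 0.4075 0.0319] yaw 9.8 tilt 0.03 F [-0.   0.5 -0.2] w 0.78 q [-0.94  0.54  0.33  1.6  -0.2   1.03 -0.38]
[ 1.300e-03 -1.000e-04 -1.381e-01] [-0.  0. -0.]
[-0.3727 -0.1773 -0.1379] [-0.     0.     0.147]
```

{"op": "step_arm", "data": {
  "plan": [
    [[0,0,0],[0,0,-0.01],55],
    [[0,0,0],[0,0,-0.03],55],
    [[0,0,0],[0,0,-0.06],55],
    [[0,0,0],[0,0,-0.1],0],
    [[0,0,0.01],[-0.01,-0.005,-0.13],0],
    [[0,0,0.03],[-0.045,-0.021,-0.138],0],
    [[0,0,0.05],[-0.09,-0.043,-0.138],0],
    [[0,0,0.07],[-0.14,-0.067,-0.138],0],
    [[0,0,0.09],[-0.19,-0.09,-0.138],0],
    [[0,0,0.11],[-0.24,-0.114,-0.138],0]
  ]
}}

```text
time: 11.05
position: [0.465, 0.1499, 0.1717]
tool_rot: [2.154, 2.287, 0.004]
ft_force: [0.3, 0.2, 0.7]
grip_width: 0.998
```

```bash
python3 -c "
from h import *
plan([(.425,.0101,.17,1.4),(.419,.0101,.12,1.4)])
im=ctrl.get_image('scene')[:,:,::-1].copy()
cv2.imwrite('pics/p2.png',cv2.resize(im[160:340,400:640],(640,480)))
"
```

```text
t 11.05 pos [0.465  0.1499 0.1717] yaw 3.4 tilt 0.16 F [0.3 0.2 0.7] w 0.998 q [-0.85  0.01  0.49  1.94 -0.01  1.19 -0.3 ]
[-0.1372 -0.0483  0.0014] [ 0.002 -0.002  0.035]
[-0.1369 -0.0544  0.0514] [ 0.002 -0.002  0.035]
```

View pics/p2.png

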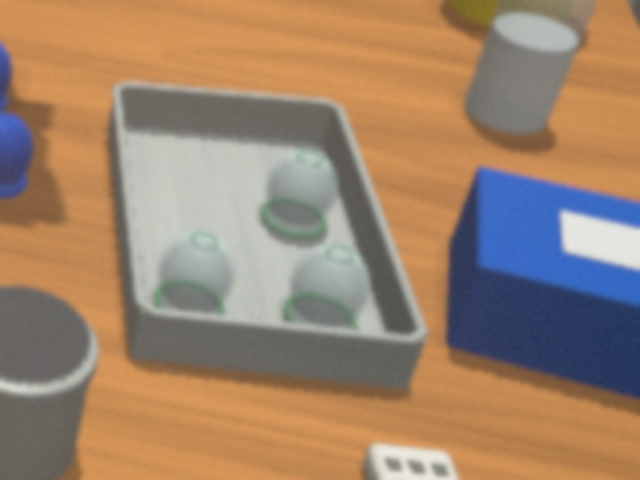

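{"op": "step_arm", "data": {
  "plan": [
    [[0,0,0.01],[-0.04,-0.015,0],0],
    [[0,0,0.02],[-0.08,-0.029,0.005],0],
    [[0,0,0.03],[-0.115,-0.042,0.015],0],
    [[0,0,0.035],[-0.132,-0.05,0.03],0],
    [[0,0,0.035],[-0.137,-0.053,0.045],0],
    [[0,0,0.035],[-0.137,-0.054,0.05],0],
    [[0,0,0.035],[-0.137,-0.054,0.05],0],
    [[0,0,0.035],[-0.137,-0.054,0.05],0],
    [[0,0,0.035],[-0.137,-0.054,0.05],0],
    [[0,0,0.035],[-0.137,-0.054,0.05],0]
  ]
}}

```text
time: 12.35
position: [0.4196, 0.0118, 0.1203]
tool_rot: [2.192, 2.25, 0.001]
ft_force: [-1.1, 0.3, 0.1]
grip_width: 1.002
```

```bash
python3 -c "
from h import *
plan([(.4195,.0101,.026,1.4)])
W=cuphull('wrist',.4186,.0101,0)
T=[proj('wrist',[(.4186,.0101,0.064)])]
im=ctrl.get_image('wrist')[:,:,::-1].copy()
cv2.polylines(im,[W.astype(np.int32)],True,(0,0,255),1)
for t in T: cv2.circle(im,tuple(int(v) for v in t[0]),3,(0,0,255),1)
cv2.imwrite('pics/w2.png',im)
"
```

```text
t 12.35 pos [0.4196 0.0118 0.1203] yaw 1.5 tilt 0.03 F [-1.1  0.3  0.1] w 1.002 q [-0.73 -0.12  0.61  2.15  0.08  1.09 -0.13]
[-0.0017 -0.0002  0.0943] [ 0.001 -0.     0.002]
```

View pics/w2.png

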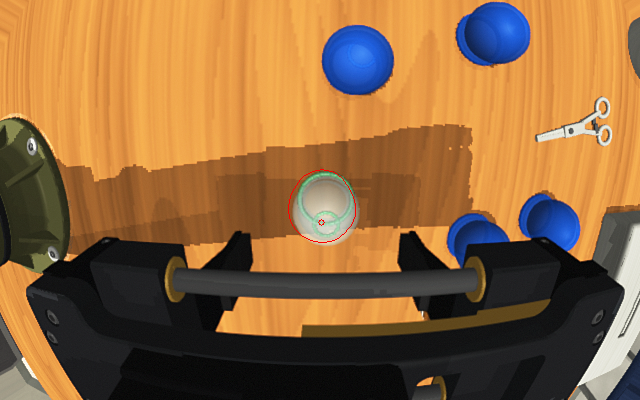

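{"op": "step_arm", "data": {
  "plan": [
    [[0,0,0],[-0.002,0.001,0.012],0],
    [[0,0,0],[-0.002,0.001,0.035],0],
    [[0,0,0],[-0.002,0.001,0.06],0],
    [[0,0,0],[-0.002,0.001,0.08],0],
    [[0,0,0],[-0.002,0.001,0.091],0],
    [[0,0,0],[-0.002,0.001,0.093],30],
    [[0,0,0],[-0.002,0.001,0.093],60],
    [[0,0,0],[-0.002,0.001,0.093],80],
    [[0,0,0],[-0.002,0.001,0.093],100],
    [[0,0,0],[-0.002,0.001,0.093],130]
  ],
  "squeeze": 12
}}

```text
time: 13.65
position: [0.4207, 0.0098, 0.0274]
tool_rot: [2.192, 2.25, 0.001]
ft_force: [-0.1, 0.3, 1.9]
grip_width: 0.611
```

```bash
python3 -c "
from h import *
plan([(.5518,.3182,.16,9.8)])
"
```

```text
t 13.65 pos [0.4207 0.0098 0.0274] yaw 1.5 tilt 0.05 F [-0.1  0.3  1.9] w 0.611 q [-0.72  0.06  0.66  2.24 -0.05  0.86 -0.01]
[ 0.3049  0.1392 -0.1323] [ 0.001 -0.    -0.145]
```

{"op": "step_arm", "data": {
  "plan": [
    [[0,0,0],[0,0,0],160],
    [[0,0,0],[0,0,-0.01],160],
    [[0,0,0],[0,0,-0.035],160],
    [[0,0,0],[0,0,-0.07],160],
    [[0,0,0],[0.003,0.001,-0.1],160],
    [[0,0,-0.01],[0.02,0.009,-0.125],160],
    [[0,0,-0.03],[0.05,0.023,-0.132],160],
    [[0,0,-0.05],[0.09,0.041,-0.132],160],
    [[0,0,-0.08],[0.135,0.062,-0.132],160],
    [[0,0,-0.1],[0.18,0.082,-0.132],160]
  ],
  "squeeze": 15
}}

```text
time: 14.9
position: [0.4981, 0.193, 0.1595]
tool_rot: [2.077, 2.357, 0.0]
ft_force: [1.0, 0.1, -0.9]
grip_width: 0.612
```

```bash
python3 -c "
from h import *
plan([(.5518,.3182,.16,9.8),(.5518,.3182,.05,9.8)])
"
```

```text
t 14.9 pos [0.4981 0.193  0.1595] yaw 7.2 tilt 0.02 F [ 1.   0.1 -0.9] w 0.612 q [-0.89  0.13  0.5   1.86 -0.07  1.17 -0.23]
[ 0.1175  0.069  -0.0005] [ 0.     0.    -0.045]
[0.1175 0.069  0.1095] [ 0.     0.    -0.045]
```

{"op": "step_arm", "data": {
  "plan": [
    [[0,0,-0.01],[0.04,0.023,0],160],
    [[0,0,-0.02],[0.075,0.044,0],160],
    [[0,0,-0.035],[0.103,0.06,0.005],160],
    [[0,0,-0.045],[0.115,0.068,0.02],160],
    [[0,0,-0.045],[0.1175,0.069,0.04],160],
    [[0,0,-0.045],[0.1175,0.069,0.06],160],
    [[0,0,-0.045],[0.1175,0.069,0.08],160],
    [[0,0,-0.045],[0.1175,0.069,0.1],160],
    [[0,0,-0.045],[0.1175,0.069,0.109],160],
    [[0,0,-0.045],[0.1175,0.069,0.109],160]
  ]
}}

```text
time: 16.15
position: [0.5511, 0.3166, 0.0493]
tool_rot: [-2.024, -2.403, 0.002]
ft_force: [0.8, 0.3, -1.2]
grip_width: 0.611
```

```bash
python3 -c "
from h import *
plan([(.5518,.3182,.0304,9.8)])
for n in('scene','wrist'):
    im=ctrl.get_image(n)[:,:,::-1].copy()
    if n=='scene': im=cv2.resize(im[160:340,400:640],(560,400))
    else: im=im[:, 200:440]
    cv2.imwrite('pics/p3%s.png'%n,im)
a=cv2.imread('pics/p3scene.png');b=cv2.imread('pics/p3wrist.png');cv2.imwrite('pics/p3.png',np.hstack([a,b]))
"
```

```text
t 16.15 pos [0.5511 0.3166 0.0493] yaw 9.8 tilt 0.07 F [ 0.8  0.3 -1.2] w 0.611 q [-0.9   0.46  0.42  1.7  -0.22  1.03 -0.23]
[0.0014 0.001  0.0189] [-0.001  0.001 -0.   ]
```

View pics/p3.png

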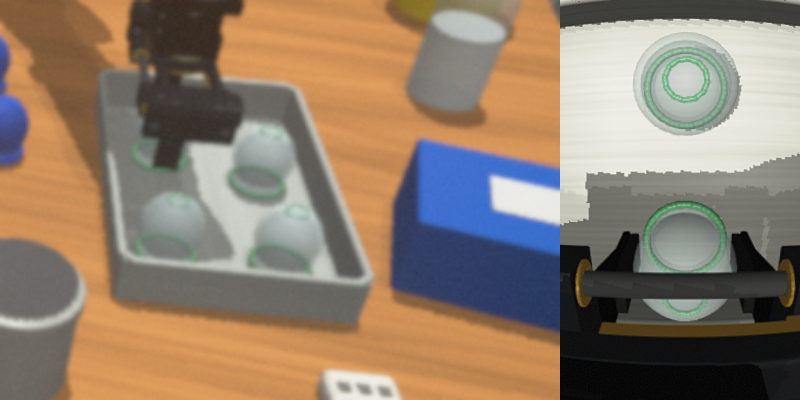

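{"op": "step_arm", "data": {
  "plan": [
    [[0,0,0],[0,0,0.006],160],
    [[0,0,0],[0,0,0.011],160],
    [[0,0,0],[0,0,0.014],160],
    [[0,0,0],[0,0,0.016],160],
    [[0,0,0],[0,0,0.017],160],
    [[0,0,0],[0,0,0.018],160],
    [[0,0,0],[0,0,0.0185],160],
    [[0,0,0],[0,0,0.019],160],
    [[0,0,0],[0,0,0.019],160],
    [[0,0,0],[0,0,0.019],160]
  ]
}}

```text
time: 17.5
position: [0.5514, 0.317, 0.0311]
tool_rot: [2.024, 2.403, 0.0]
ft_force: [-0.1, 0.2, -1.7]
grip_width: 0.616
```

{"op": "step_arm", "data": {
  "plan": [
    [[0,0,0],[0,0,0.0005],160],
    [[0,0,0],[0,0,0.001],160],
    [[0,0,0],[0,0,0.001],160],
    [[0,0,0],[0,0,0.001],95],
    [[0,0,0],[0,0,0.001],85],
    [[0,0,0],[0,0,0.001],75],
    [[0,0,0],[0,0,0.001],65],
    [[0,0,0],[0,0,0.001],55],
    [[0,0,0],[0,0,0.001],55],
    [[0,0,0],[0,0,-0.002],55]
  ]
}}

```text
time: 18.75
position: [0.5512, 0.3168, 0.0329]
tool_rot: [-2.024, -2.403, 0.001]
ft_force: [-0.5, -0.8, -0.0]
grip_width: 0.783
```

```bash
python3 -c "
from h import *
plan([(.551,.316,.18,9.8),(.678,.094,.18,107)])
plan([(.678,.094,.18,-73)])
"
```

```text
t 18.75 pos [0.5512 0.3168 0.0329] yaw 9.8 tilt 0.03 F [-0.5 -0.8 -0. ] w 0.783 q [-0.89  0.48  0.42  1.71 -0.22  1.   -0.23]
[-0.0008 -0.0004 -0.1471] [-0.  0. -0.]
[-0.2412  0.0869 -0.147 ] [-1.000e-03 -0.000e+00 -1.696e+00]
t 18.75 pos [0.5512 0.3168 0.0329] yaw 9.8 tilt 0.03 F [-0.5 -0.8 -0. ] w 0.783 q [-0.89  0.48  0.42  1.71 -0.22  1.   -0.23]
[-0.2412  0.0869 -0.147 ] [-0.     0.     1.445]
```

{"op": "step_arm", "data": {
  "plan": [
    [[0,0,0],[0,0,-0.01],55],
    [[0,0,0],[0,0,-0.03],55],
    [[0,0,0],[0,0,-0.06],55],
    [[0,0,0],[0,0,-0.1],55],
    [[0,0,0.12],[-0.01,0.004,-0.13],55],
    [[0,0,0.28],[-0.04,0.015,-0.147],55],
    [[0,0,0.44],[-0.08,0.029,-0.147],55],
    [[0,0,0.6],[-0.12,0.043,-0.147],55],
    [[0,0,0.76],[-0.16,0.058,-0.147],55],
    [[0,0,0.92],[-0.2,0.072,-0.147],55]
  ]
}}

```text
time: 20.0
position: [0.6573, 0.1311, 0.1821]
tool_rot: [-2.883, -1.248, -0.004]
ft_force: [0.5, -0.3, 0.5]
grip_width: 0.785
```

```bash
python3 -c "
from h import *
plan([(.678,.094,.15,-73.3)])
"
```

```text
t 20.0 pos [0.6573 0.1311 0.1821] yaw -43.2 tilt 0.14 F [ 0.5 -0.3  0.5] w 0.785 q [-0.74  0.45  0.68  1.49 -0.29  1.3  -0.79]
[-0.013   0.0404  0.0321] [ 0.    -0.002  0.525]
```

{"op": "step_arm", "data": {
  "plan": [
    [[0,0,0.13],[-0.005,0.015,0.008],55],
    [[0,0,0.28],[-0.01,0.03,0.016],55],
    [[0,0,0.42],[-0.013,0.038,0.026],55],
    [[0,0,0.525],[-0.013,0.04,0.032],55],
    [[0,0,0.525],[-0.013,0.04,0.032],55],
    [[0,0,0.525],[-0.013,0.04,0.032],55],
    [[0,0,0.525],[-0.013,0.04,0.032],55],
    [[0,0,0.525],[-0.013,0.04,0.032],55],
    [[0,0,0.525],[-0.013,0.04,0.032],55],
    [[0,0,0.525],[-0.013,0.04,0.032],55]
  ]
}}

```text
time: 21.25
position: [0.6768, 0.0954, 0.1481]
tool_rot: [-3.107, -0.465, -0.0]
ft_force: [-0.3, 0.0, -0.5]
grip_width: 0.782
```

```bash
python3 -c "
from h import *
plan([(.678,.094,.15,-73.3)])
im=ctrl.get_image('wrist')[:,:,::-1].copy()
T=proj('wrist',[(.678,.094,.007)])[0]; print(T)
for d in ctrl.cut_out('wrist','forceps'):
    print(d['score'],d['rect'])
np.save('pics/wf.npy',ctrl.cut_out('wrist','forceps')[0]['pixels'] if ctrl.cut_out('wrist','forceps') else 0)
c=ctrl.calibration('wrist');print({k:np.round(v,5).tolist() for k,v in c.items()})
cv2.imwrite('pics/w3raw.png',im)
cv2.circle(im,tuple(int(v) for v in T),3,(0,0,255),1)
cv2.imwrite('pics/w3.png',im)
s=ctrl.get_image('top')[:,:,::-1]
cv2.imwrite('pics/top3.png',s)
"
```

```text
t 21.25 pos [0.6768 0.0954 0.1481] yaw -73.0 tilt 0.01 F [-0.3  0.  -0.5] w 0.782 q [-0.73  0.54  0.77  1.49 -0.38  1.27 -1.19]
[ 0.0007  0.0017 -0.0019] [-0.    -0.     0.005]
[325.1164272  190.25973844]
0.66 [296.5, 102.8, 61.5, 133.8]
0.49 [81.9, 212.2, 51.6, 40.6]
{'fov_y': 65.70647, 'cx': 324.79987, 'cy': 197.85847, 'rvec': [-2.32527, 1.72092, 0.25532], 'tvec': [-0.10799, 0.63721, 0.50349]}
```

View pics/w3.png

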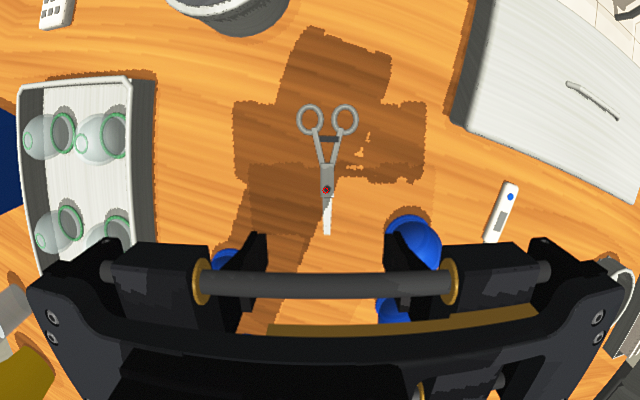

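View pics/top3.png

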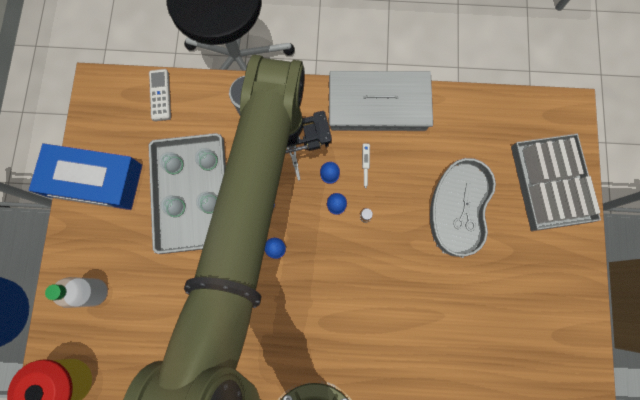

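```bash
python3 -c "
from h import *
P=back('wrist',[(327.5,103),(326.5,189),(327,235),(310,119),(345,119)],.005);print(P.round(4))
d=P[2]-P[0];print(np.linalg.norm(d),np.degrees(np.arctan2(d[1],d[0])), np.linalg.norm(P[2]-P[1]))
P=back('top',[(290,139),(298.4,180)],.004);d=P[1]-P[0];print(np.degrees(np.arctan2(d[1],d[0])))
im=cv2.imread('pics/w3raw.png');cv2.imwrite('pics/w3z.png',cv2.resize(im[90:250,270:390],(600,800))[:600] if 0 else cv2.resize(im[90:250,270:390],(450,600),interpolation=2))
"
```

```text
[[0.7585 0.1163 0.005 ]
 [0.6791 0.0929 0.005 ]
 [0.6326 0.0781 0.005 ]
 [0.7394 0.1275 0.005 ]
 [0.749  0.0963 0.005 ]]
0.13160146656441904 -163.11137648158055 0.04883424971995393
-164.92291525162486
```

View pics/w3z.png

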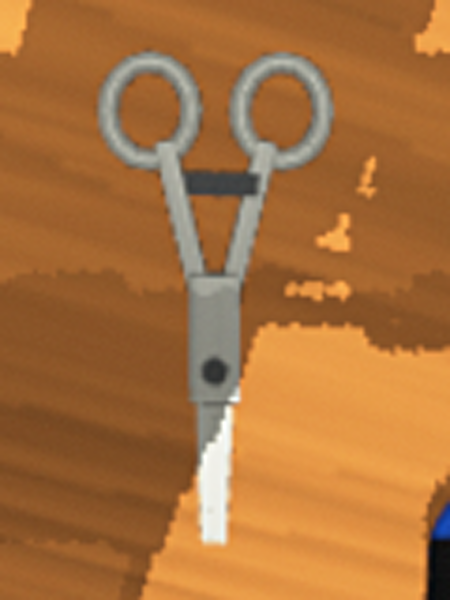

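```bash
python3 -c "
from h import *
for z in(0,.05,.08): print(z,back('top',[(330,130),(330,124),(330,72)],z).round(3).tolist(), back('scene',[(297,262),(277,319),(183,231)],z).round(3).tolist())
plan([(.687,.095,.1,-73.1),(.687,.095,.0165,-73.1)])
"
```

```text
0 [[0.779, 0.002, 0.0], [0.797, 0.003, 0.0], [0.955, 0.012, 0.0]] [[0.747, -0.01, 0.0], [0.904, 0.012, 0.0], [0.732, -0.289, 0.0]]
0.05 [[0.761, 0.002, 0.05], [0.778, 0.003, 0.05], [0.93, 0.011, 0.05]] [[0.801, 0.012, 0.05], [0.946, 0.031, 0.05], [0.786, -0.247, 0.05]]
0.08 [[0.75, 0.002, 0.08], [0.767, 0.002, 0.08], [0.915, 0.01, 0.08]] [[0.833, 0.025, 0.08], [0.971, 0.043, 0.08], [0.819, -0.221, 0.08]]
t 21.5 pos [0.6768 0.0954 0.148 ] yaw -73.0 tilt 0.0 F [-0.2  0.7 -0.6] w 0.784 q [-0.73  0.54  0.77  1.49 -0.38  1.27 -1.19]
[0.0096 0.0034 0.048 ] [-0.     0.     0.002]
[0.0096 0.0034 0.1315] [-0.     0.     0.002]
```

{"op": "step_arm", "data": {
  "plan": [
    [[0,0,0],[0.005,0.002,0.01],140],
    [[0,0,0],[0.01,0.0035,0.03],150],
    [[0,0,0],[0.01,0.0035,0.055],150],
    [[0,0,0],[0.01,0.0035,0.08],150],
    [[0,0,0],[0.01,0.0035,0.1],150],
    [[0,0,0],[0.01,0.0035,0.115],150],
    [[0,0,0],[0.01,0.0035,0.123],150],
    [[0,0,0],[0.01,0.0035,0.127],150],
    [[0,0,0],[0.01,0.0035,0.129],150],
    [[0,0,0],[0.01,0.0035,0.129],150]
  ]
}}

```text
time: 22.75
position: [0.6878, 0.0951, 0.0196]
tool_rot: [-3.107, -0.465, -0.002]
ft_force: [0.4, -0.3, 0.3]
grip_width: 0.411
```

```bash
python3 -c "
from h import *
plan([(.687,.095,.0165,-73.1)])
im=ctrl.get_image('wrist')[:,:,::-1].copy()
cv2.imwrite('pics/w4.png',im)
"
```

```text
t 22.75 pos [0.6878 0.0951 0.0196] yaw -73.0 tilt 0.06 F [ 0.4 -0.3  0.3] w 0.411 q [-0.67  0.68  0.7   1.56 -0.48  1.08 -1.13]
[-0.0008 -0.0002  0.0031] [-0.    -0.001  0.002]
```

View pics/w4.png

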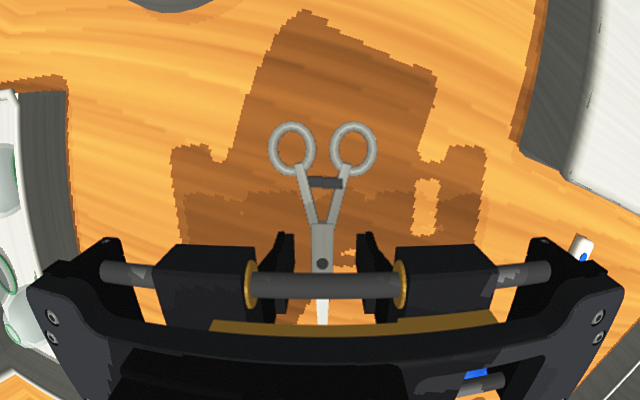

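{"op": "step_arm", "data": {
  "plan": [
    [[0,0,0],[-0.001,0,0.001],150],
    [[0,0,0],[-0.001,0,0.002],150],
    [[0,0,0],[-0.001,0,0.003],150],
    [[0,0,0],[-0.001,0,0.003],170],
    [[0,0,0],[-0.001,0,0.003],190],
    [[0,0,0],[-0.001,0,0.003],210],
    [[0,0,0],[-0.001,0,0.003],225],
    [[0,0,0],[-0.001,0,0.003],240],
    [[0,0,0],[-0.001,0,0.003],250],
    [[0,0,0],[-0.001,0,0.003],250]
  ],
  "squeeze": 20
}}

```text
time: 24.05
position: [0.6865, 0.0948, 0.0161]
tool_rot: [-3.107, -0.465, -0.0]
ft_force: [-0.0, 0.9, 0.0]
grip_width: 0.143
```

Run:
```python
from h import *
plan([(.687,.095,.15,-73.1)])
# dish frame, scissors
import glob
md=np.load(glob.glob("pics/top_dish_46*.npy")[0]).astype(np.uint8)
c,_=cv2.findContours(md,0,1);c=max(c,key=cv2.contourArea)
P=back('top',c[:,0],.042)[:,:2]
yaw=np.radians(-10.1);o=np.array([.575,-.352]);Rm=np.array([[np.cos(yaw),-np.sin(yaw)],[np.sin(yaw),np.cos(yaw)]])
L=(P-o)@Rm
for x in np.arange(-.12,.13,.02):
    k=abs(L[:,0]-x)<.005; print(round(x,2),L[k,1].min().round(3),L[k,1].max().round(3))
S=np.array([(466.4,183.4),(467.2,203.9),(458,228),(470,230.7),(453.5,222),(474,225)])
print(((back('top',S,.006)[:,:2]-o)@Rm).round(3))
```

```text
t 24.05 pos [0.6865 0.0948 0.0161] yaw -73.0 tilt 0.01 F [-0.   0.9  0. ] w 0.143 q [-0.67  0.68  0.7   1.57 -0.48  1.07 -1.13]
[ 6.000e-04 -1.000e-04 -1.339e-01] [-0.    -0.     0.002]
-0.12 -0.052 0.042
-0.1 -0.069 0.056
-0.08 -0.076 0.065
-0.06 -0.078 0.072
-0.04 -0.074 0.076
-0.02 -0.068 0.078
0.0 -0.062 0.077
0.02 -0.066 0.076
0.04 -0.073 0.071
0.06 -0.078 0.066
0.08 -0.075 0.056
0.1 -0.07 0.046
0.12 -0.053 0.031
[[ 0.073 -0.013]
 [ 0.017 -0.025]
 [-0.053 -0.012]
 [-0.053 -0.044]
 [-0.04   0.003]
 [-0.035 -0.052]]
```

{"op": "step_arm", "data": {
  "plan": [
    [[0,0,0],[0,0,-0.004],255],
    [[0,0,0],[0,0,-0.012],255],
    [[0,0,0],[0,0,-0.025],255],
    [[0,0,0],[0,0,-0.045],255],
    [[0,0,0],[0,0,-0.07],255],
    [[0,0,0],[0,0,-0.095],255],
    [[0,0,0],[0,0,-0.115],255],
    [[0,0,0],[0,0,-0.128],255],
    [[0,0,0],[0,0,-0.134],255],
    [[0,0,0],[0,0,-0.134],255]
  ],
  "squeeze": 25
}}

```text
time: 25.3
position: [0.6864, 0.0947, 0.15]
tool_rot: [-3.107, -0.465, 0.0]
ft_force: [-0.9, -0.8, -1.0]
grip_width: 0.146
```

Run:
```python
from h import *
plan([(.5717,-.325,.15,-100.3)])
im=ctrl.get_image('wrist')[:,:,::-1].copy()
cv2.imwrite('pics/w5.png',im)
```

```text
t 25.3 pos [0.6864 0.0947 0.15  ] yaw -73.0 tilt 0.01 F [-0.9 -0.8 -1. ] w 0.146 q [-0.71  0.55  0.77  1.46 -0.39  1.28 -1.18]
[-0.2324  0.3678 -0.    ] [-0.     0.     0.477]
```

View pics/w5.png

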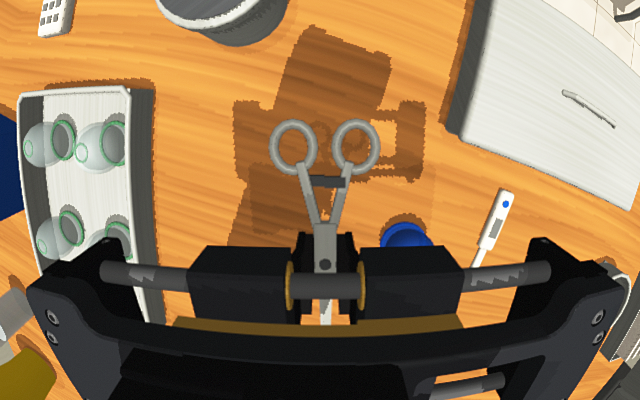

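{"op": "step_arm", "data": {
  "plan": [
    [[0,0,0.02],[-0.01,0.016,0],255],
    [[0,0,0.06],[-0.03,0.048,0],255],
    [[0,0,0.11],[-0.055,0.087,0],255],
    [[0,0,0.17],[-0.083,0.131,0],255],
    [[0,0,0.23],[-0.111,0.175,0],255],
    [[0,0,0.29],[-0.139,0.22,0],255],
    [[0,0,0.35],[-0.167,0.264,0],255],
    [[0,0,0.4],[-0.192,0.304,0],255],
    [[0,0,0.44],[-0.213,0.338,0],255],
    [[0,0,0.477],[-0.228,0.361,0],255]
  ]
}}

```text
time: 26.6
position: [0.5696, -0.3228, 0.1503]
tool_rot: [3.126, -0.297, -0.001]
ft_force: [1.1, 0.7, 0.4]
grip_width: 0.144
```

Run:
```python
from h import *
plan([(.5717,-.325,.11,-100.3)])
```

```text
t 26.6 pos [ 0.5696 -0.3228  0.1503] yaw -100.9 tilt 0.1 F [1.1 0.7 0.4] w 0.144 q [-0.22  0.53  0.95  1.57 -0.44  1.27 -0.96]
[0.0025 0.0017 0.0403] [ 0.002  0.001 -0.01 ]
```

{"op": "step_arm", "data": {
  "plan": [
    [[0,0,-0.01],[0.002,0.002,0.005],255],
    [[0,0,-0.01],[0.002,0.002,0.015],255],
    [[0,0,-0.01],[0.002,0.002,0.03],255],
    [[0,0,-0.01],[0.002,0.002,0.045],255],
    [[0,0,-0.01],[0.002,0.002,0.056],255],
    [[0,0,-0.01],[0.002,0.002,0.06],255],
    [[0,0,-0.01],[0.002,0.002,0.06],255],
    [[0,0,-0.01],[0.002,0.002,0.06],255],
    [[0,0,-0.01],[0.002,0.002,0.06],255],
    [[0,0,-0.01],[0.002,0.002,0.06],255]
  ]
}}

```text
time: 27.85
position: [0.5758, -0.3196, 0.0904]
tool_rot: [-3.13, 0.267, -0.001]
ft_force: [-0.1, -0.9, -0.4]
grip_width: 0.142
```

Run:
```python
from h import *
plan([(.5717,-.325,.11,-100.3)])
a=ctrl.get_image('wrist')[:,:,::-1].copy()
cv2.imwrite('pics/w6.png',a)
for n in('scene','top'):
    b=ctrl.get_image(n)[:,:,::-1]; b=b[130:250,110:270] if n=='scene' else b[140:280,400:540]
    cv2.imwrite(f'pics/{n}6.png',cv2.resize(b,None,fx=3.5,fy=3.5,interpolation=2))
a=cv2.imread('pics/scene6.png')
```

```text
t 27.85 pos [ 0.5758 -0.3196  0.0904] yaw -99.8 tilt 0.04 F [-0.1 -0.9 -0.4] w 0.142 q [-0.19  0.59  0.9   1.62 -0.49  1.18 -0.92]
[-0.0031  0.006  -0.0196] [-0.    -0.001  0.01 ]
```

View pics/w6.png

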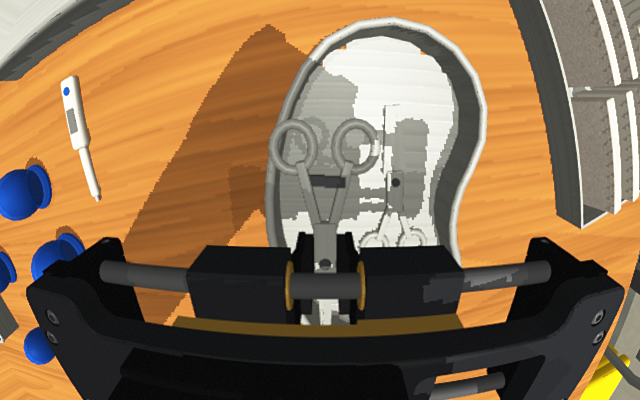

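View pics/top6.png

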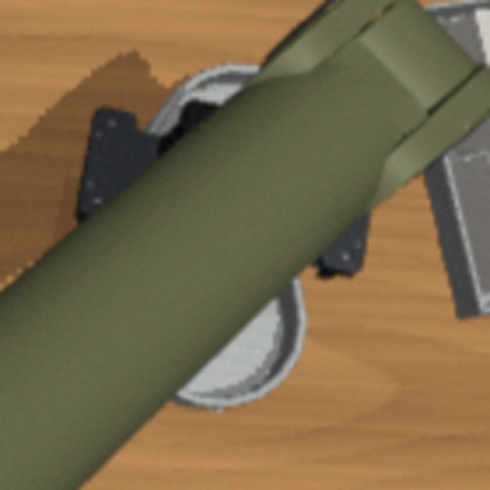

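View pics/scene6.png

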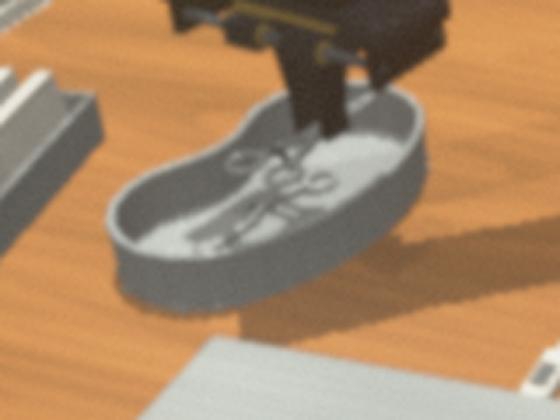

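```bash
cat > ov.py <<'E'
from h import *
def outline(x,y,yawtip,z=.006):
    a=np.radians(yawtip);u=np.array([np.cos(a),np.sin(a)]);v=np.array([-u[1],u[0]])
    o=np.array([x,y]);f=lambda L:np.array([[*(o+p*u+q*v),z] for p,q in L])
    t=np.linspace(0,2*np.pi,30)
    return [f([(.057,-.003),(.057,.003),(.017,.0065),(-.017,.0065),(-.017,-.0065),(.017,-.0065)])]+[f(list(zip(-.06+.013*np.cos(t),s*.0165+.013*np.sin(t)))) for s in(-1,1)]
E
python3 - <<'E'
from ov import *
im=cv2.imread('pics/w6.png')
for L in outline(.5717,-.325,169.8):
    cv2.polylines(im,[(proj('wrist',L)*16).astype(np.int32)],True,(0,0,255),1,shift=4)
cv2.imwrite('pics/w6o.png',cv2.resize(im[10:330,230:500],(506,600)))
print(back('wrist',[(395,183),(386,105),(361,236),(374,226),(412,218)],.008).round(4))
# floor edge on bulge side, rim
yaw=np.radians(-10.1);o=np.array([.575,-.352]);Rm=np.array([[np.cos(yaw),-np.sin(yaw)],[np.sin(yaw),np.cos(yaw)]])
print(((back('wrist',[(395,183),(386,105),(361,236)],.008)[:,:2]-o)@Rm).round(4))
print('rim',((back('wrist',[(272,170),(285,100),(320,45),(390,22),(440,35),(482,90),(484,120),(455,200)],.042)[:,:2]-o)@Rm).round(4))
E
```

```text
[[ 0.5895 -0.3783  0.008 ]
 [ 0.6501 -0.3793  0.008 ]
 [ 0.5498 -0.3459  0.008 ]
 [ 0.5567 -0.3575  0.008 ]
 [ 0.5579 -0.3895  0.008 ]]
[[ 0.0189 -0.0234]
 [ 0.0788 -0.0137]
 [-0.0259  0.0016]]
rim [[ 0.0356  0.066 ]
 [ 0.0808  0.0567]
 [ 0.116   0.035 ]
 [ 0.1334 -0.0092]
 [ 0.1281 -0.043 ]
 [ 0.094  -0.0749]
 [ 0.0733 -0.0776]
 [ 0.0158 -0.0606]]
```

View pics/w6o.png

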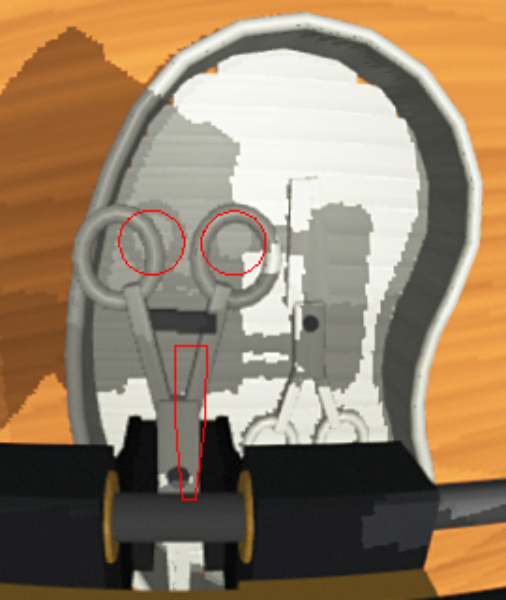

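Run:
```python
from h import *
plan([(.5747,-.3255,.05,-100)])
```

```text
t 28.0 pos [ 0.5757 -0.3195  0.0902] yaw -99.7 tilt 0.01 F [-0.4  0.2 -0.6] w 0.141 q [-0.19  0.59  0.9   1.62 -0.49  1.18 -0.92]
[0.0001 0.006  0.0402] [-0.    -0.     0.004]
```

{"op": "step_arm", "data": {
  "plan": [
    [[0,0,0.004],[0,0.002,0],255],
    [[0,0,0.004],[0,0.004,0],255],
    [[0,0,0.004],[0,0.006,0.003],255],
    [[0,0,0.004],[0,0.006,0.01],255],
    [[0,0,0.004],[0,0.006,0.02],255],
    [[0,0,0.004],[0,0.006,0.03],255],
    [[0,0,0.004],[0,0.006,0.04],255],
    [[0,0,0.004],[0,0.006,0.048],255],
    [[0,0,0.004],[0,0.006,0.05],255],
    [[0,0,0.004],[0,0.006,0.05],255]
  ]
}}

```text
time: 29.25
position: [0.5746, -0.3256, 0.0401]
tool_rot: [3.13, -0.273, 0.0]
ft_force: [0.7, 0.2, -0.4]
grip_width: 0.147
```

Run:
```python
from ov import *
plan([(.5747,-.3255,.0191,-100)])
O=[proj('wrist',L) for L in outline(.5747,-.3255,170)]
im=ctrl.get_image('wrist')[:,:,::-1].copy()
for L in O: cv2.polylines(im,[(L*16).astype(np.int32)],True,(0,0,255),1,shift=4)
cv2.imwrite('pics/w7.png',cv2.resize(im[10:330,230:500],(506,600)))
b=ctrl.get_image('scene')[:,:,::-1][130:250,110:270]
cv2.imwrite(f'pics/scene7.png',cv2.resize(b,None,fx=3.5,fy=3.5,interpolation=2))
```

```text
t 29.25 pos [ 0.5746 -0.3256  0.0401] yaw -100.0 tilt 0.01 F [ 0.7  0.2 -0.4] w 0.147 q [-0.16  0.65  0.86  1.65 -0.54  1.1  -0.89]
[ 0.0001 -0.0001  0.021 ] [ 0. -0.  0.]
```

View pics/w7.png

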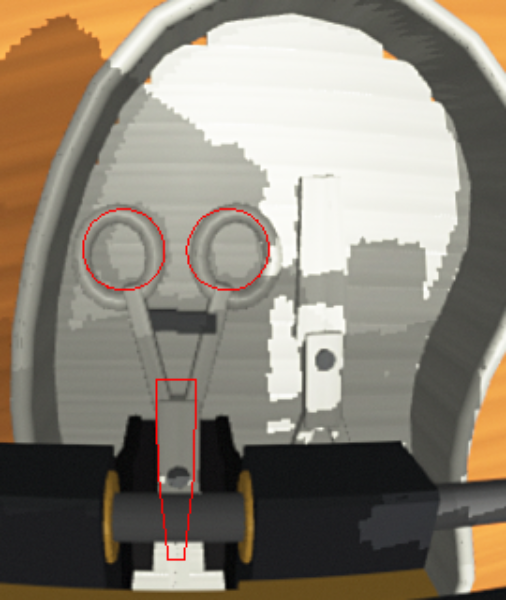

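View pics/scene7.png

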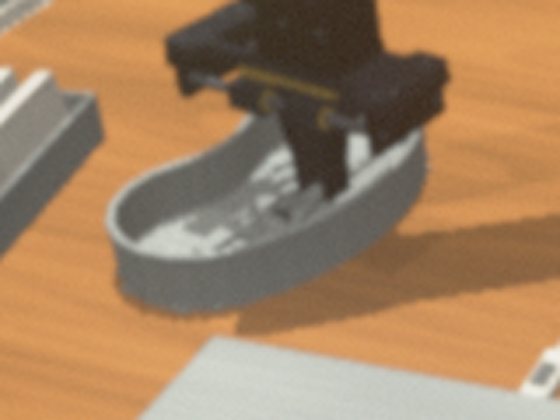

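{"op": "step_arm", "data": {
  "plan": [
    [[0,0,0],[0,0.001,0.002],255],
    [[0,0,0],[0,0.0025,0.006],255],
    [[0,0,0],[0,0.0025,0.01],255],
    [[0,0,0],[0,0.0025,0.014],255],
    [[0,0,0],[0,0.0025,0.017],255],
    [[0,0,0],[0,0.0025,0.0185],255],
    [[0,0,0],[0,0.0025,0.0195],255],
    [[0,0,0],[0,0.0025,0.02],255],
    [[0,0,0],[0,0.0025,0.0205],255],
    [[0,0,0],[0,0.0025,0.0205],255]
  ]
}}

```text
time: 30.6
position: [0.5742, -0.3279, 0.0196]
tool_rot: [-3.13, 0.273, -0.0]
ft_force: [-0.8, -0.4, -0.4]
grip_width: 0.143
```

Run:
```python
from ov import *
plan([(.5747,-.3255,.0191,-100)])
im=ctrl.get_image('wrist')[:,:,::-1].copy()
cv2.imwrite('pics/w8.png',cv2.resize(im[10:330,230:500],(506,600)))
```

```text
t 30.6 pos [ 0.5742 -0.3279  0.0196] yaw -100.0 tilt 0.01 F [-0.8 -0.4 -0.4] w 0.143 q [-0.14  0.67  0.85  1.66 -0.56  1.07 -0.87]
[ 0.0001 -0.0024  0.0005] [-0. -0.  0.]
```

View pics/w8.png

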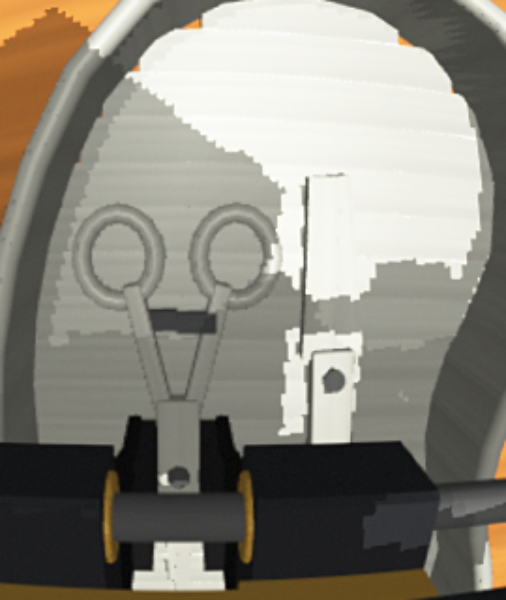

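{"op": "step_arm", "data": {
  "plan": [
    [[0,0,0],[0,0,0.0004],255],
    [[0,0,0],[0,0,0.0008],255],
    [[0,0,0],[0,0,0.0008],255],
    [[0,0,0],[0,0,0.0008],212],
    [[0,0,0],[0,0,0.0008],205],
    [[0,0,0],[0,0,0.0008],198],
    [[0,0,0],[0,0,0.0008],192],
    [[0,0,0],[0,0,0.0008],188],
    [[0,0,0],[0,0,0.0008],188],
    [[0,0,0],[0,0,-0.002],188]
  ]
}}

```text
time: 31.9
position: [0.574, -0.3278, 0.0214]
tool_rot: [-3.129, 0.273, 0.001]
ft_force: [0.6, 0.1, 0.4]
grip_width: 0.262
```

{"op": "step_arm", "data": {
  "plan": [
    [[0,0,0],[0,0,-0.004],188],
    [[0,0,0],[0,0,-0.012],188],
    [[0,0,0],[0,0,-0.025],188],
    [[0,0,0],[0,0,-0.045],188],
    [[0,0,0],[0,0,-0.075],188],
    [[0,0,0],[0,0,-0.11],188],
    [[0,0,0],[0,0,-0.15],188],
    [[0,0,0],[0,0,-0.18],188],
    [[0,0,0],[0,0,-0.19],188],
    [[0,0,0],[0,0,-0.19],188]
  ]
}}

```text
time: 33.15
position: [0.5743, -0.328, 0.2122]
tool_rot: [3.13, -0.273, 0.002]
ft_force: [0.7, 0.3, 0.2]
grip_width: 0.265
```

Run:
```python
from ov import *
plan([(.5747,-.3255,.0191,-100),(.45,0,.25,-60)])
im=ctrl.get_image('wrist')[:,:,::-1].copy()
cv2.imwrite('pics/w9.png',im)
b=ctrl.get_image('scene')[:,:,::-1]
cv2.imwrite(f'pics/scene9.png',b)
```

```text
t 33.15 pos [ 0.5743 -0.328   0.2122] yaw -100.0 tilt 0.07 F [0.7 0.3 0.2] w 0.265 q [-0.22  0.5   0.97  1.48 -0.41  1.38 -0.97]
[-0.0002 -0.0026  0.1931] [-0.    -0.001  0.   ]
[-0.1792 -0.3015 -0.038 ] [ 0.    -0.001 -0.698]
```

View pics/w9.png

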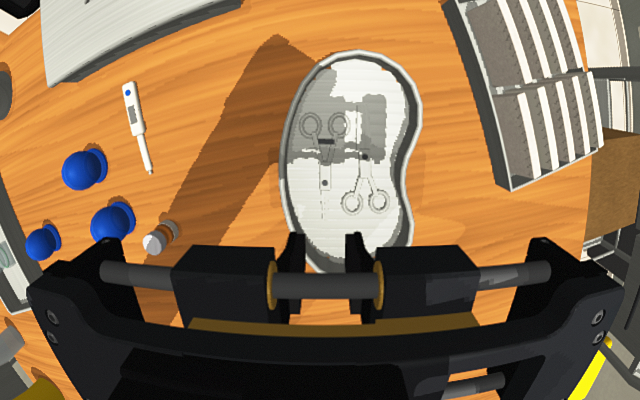

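View pics/scene9.png

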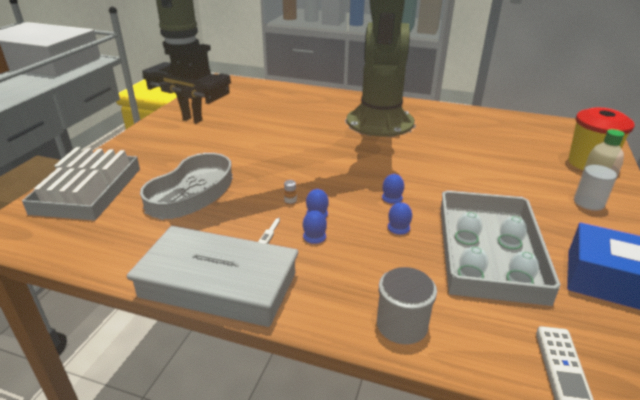

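The wrist view shows the forceps flat on the dish floor (about 325,160) beside the scissors (about 365,185). The scene view shows four cups standing in the tray (470,228; 512,230; 473,262; 522,265). The blue cups, vial and thermometer look unmoved, and the gripper is clear of everything.

```bash
python3 -c "
from bench import ctrl
print(ctrl.close_job())"
```

```text
the job is handed in; nothing more can be done
None
```

The job is done and was handed in at about 33 s of the 70 s allowed. I moved the two clear cups first, then the forceps. Each was lowered to its floor and released there.

- **Cups:** both stand mouth down on the tray floor, in front of the two already there. I left the four blue look-alikes alone. The last scene picture shows all four tray cups upright.
- **Forceps:** they lie flat on the dish floor in the bulging half, with a gap to both the scissors and the wall. The last wrist picture shows this.
- **Left alone:** the vial, thermometer, blue cups, scissors and the cups already in the tray look where they were. I judged this by eye and did not measure it.

**Checks that disagreed or were weak:**
- **Forceps direction:** the description put the forceps' length near world y, but they lay near world x. I identified them by their ratchet and proportions, and they were the only such tool on the desk.
- **Wrist camera:** it placed the cups about 3 mm from where the fixed cameras did. This made no difference to the grips.
- **Landing contact:** the force readings did not clearly show any of the three landings. I set the final heights from each thing's measured grasp height plus the 3 mm floor. Because of that, a drop of up to about 1 mm can't be ruled out.

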